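# Move the keyed lid from the inclined chamber to the open sample pot

## Task

The sample dish in the upright pot is uncovered. Lift the lid off the inclined chamber by its bar handle, lower it (do not drop it) onto the upright pot with its two lugs in the pot's two notches so that it sits fully home, and let go. Do not disturb the swab jar and the small jar that stand between them.

Things in the scene. Friction and masses are not known exactly. Their poses are not given: they have to be found in the camera images.
- lid: Loose round grey lid, 0.2 kg: plate 116 mm across, 6 mm thick; origin at the centre of the plate's underside, z out through the handle. Below: solid plug 86 mm across, 14 mm deep, tapered end; two equal lugs at +x and -x, 14 mm wide, 44 to 66 mm out, reaching 8 mm below the origin. Starts seated on the chamber, lid x pointing up the slope; held only by its fit, it pulls off straight along its z.
- lid_handle (a point): Middle of the lid's black bridge-shaped bar handle, 30 mm above the lid's origin along lid z. The bar runs along lid x, over the lugs: 80 mm long, 14 mm wide (along y), its section from 22 to 38 mm above the origin, open underneath between two feet 34 mm either side of the middle. The lid looks the same after a half turn.
- chamber: Fixed empty inclined chamber: aluminium barrel 108 mm across, held at 32 degrees on a grey bracket with a base 150 x 140 x 14 mm; origin at the centre of the base's underside. Its mouth leans 32 degrees from vertical towards the chamber's own -x, roughly to the robot. Left or right of the middle of the desk. Never moves.
- chamber_mouth (a point): Centre of the rim plane of the inclined chamber, where the lid's origin is at the start (23 mm towards -x from the chamber's origin, 124 mm above the desk).
- pot: Fixed upright aluminium pot, a petri dish on its floor: round foot 140 mm across, barrel 108 mm across, bore 90 mm, rim 85 mm above the desk; origin at the centre of its underside, z up. Two equal notches through the rim at its +x and -x, 20 mm wide, 10 mm deep. With the lugs in them (either way round) the lid's plate lies flat on the rim; otherwise the lugs ride on the rim, the lid 8 mm high.
- pot_mouth (a point): Centre of the pot's rim plane, 85 mm above the desk; where the lid's origin belongs when it is fully home.
- swabs: Bystander: clear jar of white swabs, 53 mm across, 79 mm high, standing loose between chamber and pot, farther from the robot; origin at its underside.
- jar: Bystander: small capped specimen jar, 44 mm across, 57 mm high, standing loose between chamber and pot, nearer the robot; origin at its underside.

How it is judged:
By the outcome, as a careful person would: the job done as asked, in the order asked, and still so for the second after the job is handed in, with the robot touching nothing.
It also fails if it takes over 38 s, if anything falls off the work surface, if the arm or the gripper's body presses on something with over 40 N, if the wrist force passes 120 N, or if a joint passes its speed limit or range.

## Robot

A 6-joint arm with a two-finger parallel gripper is mounted at the origin on a cart in front of the work surface, level with it; the furniture and walls round the work are solid. World frame = base frame: x ahead of the robot, y to its left, z up, the work surface at z = 0. Lengths are in m, angles in degrees, forces in N, time in s.
With the tool pointing down it reaches from about 0.3 to 0.775 m from the base axis. Payload 14.6 kg.
Tool frame: the origin (TCP) lies at the very end of the fingers, on their centre line; the grasp point (between the pads) lies 19 mm behind it; z points along the fingers, y is the line along which they close (so a half turn about z gives the same grasp; the last joint's range is limited). The gripper opens to 94 mm and grips with 3 to 60 N. Pads are 16 mm wide; open, the fingers measure 119 mm over their backs; the gripper's body (75 mm by 177 mm) begins 78 mm behind the grasp point.
Start: joints at [-73.831, 17.183, 87.147, -0, 75.671, -3.816], TCP at [0.188, -0.517, 0.205] pointing down, gripper open.
Joint ranges: [-173.82, 173.82], [-45.26, 126.66], [13.44, 144.39], [-59.66, 239.66], [0, 175.72], [-146.38, 146.38]. Speed limits (degrees/s): [127.2, 127.2, 147.25, 180, 180, 180].

## Interface

Orientations are given as [roll, pitch, yaw] about the fixed x, y, z axes, in that order (R = Rz(yaw) Ry(pitch) Rx(roll)).
In Python, from workcell import bot gives the robot as it stands.
- The arm moves only by the tool move_tool, called by a JSON object that holds its "api" and its "payload". Schema: {"type":"object","properties":{"ticks":{"type":"array","items":{"type":"array","prefixItems":[{"type":"array","items":{"type":"number"},"minItems":3,"maxItems":3},{"type":"array","items":{"type":"number"},"minItems":3,"maxItems":3}],"minItems":2,"maxItems":2},"minItems":1,"maxItems":12},"finger_gap":{"type":"number"},"grip_force":{"type":"number"},"only":{"type":"string"},"quiet":{"type":"boolean"},"lines":{"type":"string"}},"required":["ticks"],"additionalProperties":false}. ticks is a list of rows, 1 to 12 of them, each written [[dx, dy, dz], [rx, ry, rz]]: dx, dy, dz in units of 20 mm, then a rotation vector rx, ry, rz in units of 2 degrees; each row is the pose to reach, as a shift and turn from the pose commanded when the call began, along the tool's axes at that moment; what a row does not reach only later rows make up. A row lasts 1/8 s, in which the tool goes at most 0.0625 m and 10.7 degrees, less where a joint would pass 70% of its speed; a pose out of reach is approached as far as the arm can. finger_gap is the finger opening in m, set as the call begins (left out keeps the last). The fingers move at their own pace and stop on an object; grip_force is the grip in N (left out, the last holds). Time passes only in rows, so rows that do not move let the fingers close. The tool returns the time, the measured TCP pose, the force, the opening and the grip force at its end. only (a regular expression) keeps the lines of the reply that match it, lines (a string "A,B") keeps lines A to B, and quiet returns only ok. Input that does not fit is refused with a message, and nothing moves.
- bot.get_obs(): the state, without advancing time (a new reading comes with each control period).
- bot.get_image(name): name is "scene" or "top" or "wrist"; returns (picture, depth): 400x640x3 uint8, red, green, blue; 400x640 float32, m along the optical axis (not along the pixel's ray), 0 where there is no reading.
- bot.calibration(name): a dict with "fx", "fy", "cx", "cy" (pixels), "eye" and "attitude" of the camera in the world. Camera axes: x right, y down, z forward; pixel columns grow to the right and rows downward; lengths in m; the calibration is good to about 2 mm. A picture is of the moment at which its call begins: read the wrist's pose just before it. calibration takes no time and is no camera call; for the wrist camera it gives the pose at the moment of the call.
- bot.hand_in(): hands the job in; it is judged then, once.
The state is a dict: "time": time; "joints": joint angles; "qvel": joint speeds; "tau": joint torques, N m; "eef_pos": TCP position; "tool_rot": TCP orientation; "contact_force": force on the tool from outside, world axes, zero at the start; "ft_torque": the same for the moment, N m; "gripper_width": finger opening in m; "grip_force": force on a finger pad.
Only numpy, scipy, OpenCV 4.12 (cv2) and the standard library are available. Lean on these libraries where they do the work, as an engineer would, in place of code of your own. Each camera call takes 0.05 s, during which the arm holds its last target. There are 200 camera calls.

## Working session

There is one attempt and no reset: what is moved stays moved. The work goes in short steps, Python scripts to look and compute and a tool call to move; the robot and the scene stay as the last step left them, time stands still between calls to the robot, and variables do not carry over. Pictures are saved under pics/ and viewed, at most 10 in all, crops included, and the job is handed in when it is done.

```bash
ls; mkdir -p pics; cat > h.py <<'E'
import numpy as np,cv2
from scipy.spatial.transform import Rotation as R
from workcell import bot
def cam(n):
    c=bot.calibration(n); im,d=bot.get_image(n); return c,im,d
def att(c):
    a=np.array(c["attitude"],float)
    return a if a.shape==(3,3) else R.from_euler('xyz',a,degrees=True).as_matrix()
def pts(c,d):
    v,u=np.mgrid[:d.shape[0],:d.shape[1]]
    P=np.stack([(u-c["cx"])/c["fx"]*d,(v-c["cy"])/c["fy"]*d,d],-1)
    return P@att(c).T+np.array(c["eye"])
E
python3 - <<'E'
from h import *
for n in("scene","top"):
    c,im,d=cam(n); print(n,c); cv2.imwrite(f"pics/{n}0.png",im[...,::-1]); np.savez(f"{n}0.npz",im=im,d=d,P=pts(c,d))
print(bot.get_obs())
E
```

```text
pics
workcell.py
scene {'fx': 408.04476685955666, 'fy': 408.04476685955666, 'cx': 321.3087071939204, 'cy': 203.03716567410586, 'eye': array([0.18548926, 0.41585017, 0.81218013]), 'attitude': array([-141.54788108,   -0.49475073, -144.99975967])}
top {'fx': 413.67049883527477, 'fy': 413.67049883527477, 'cx': 318.25908168728256, 'cy': 198.72502181885105, 'eye': array([ 0.35223711, -0.05677049,  1.05450566]), 'attitude': array([-169.06608978,    0.83364773,  -88.75069303])}
{'time': 0.1, 'joints': array([-7.38304984e+01,  1.72152283e+01,  8.71746591e+01, -1.03689338e-03,
        7.56691574e+01, -3.81783408e+00]), 'qvel': array([ 0.04588087, -0.02432665, -0.08244847,  0.00707346,  0.0421451 ,
       -0.10601481]), 'tau': array([ 1.71138665e-03, -5.32650125e+01, -3.53283119e+01,  7.10358960e-02,
        2.34954699e-02, -4.19109040e-05]), 'eef_pos': array([ 0.18791176, -0.51667321,  0.2049318 ]), 'tool_rot': array([-1.79941019e+02, -2.92933040e-03,  1.99875913e+01]), 'contact_force': array([-0.42312332,  0.70260974, -0.1613791 ]), 'ft_torque': array([-0.0049931 , -0.01657063,  0.01412723]), 'grip_force': 0.0, 'gripper_width': 0.09400174259573285}
```

View pics/top0.png

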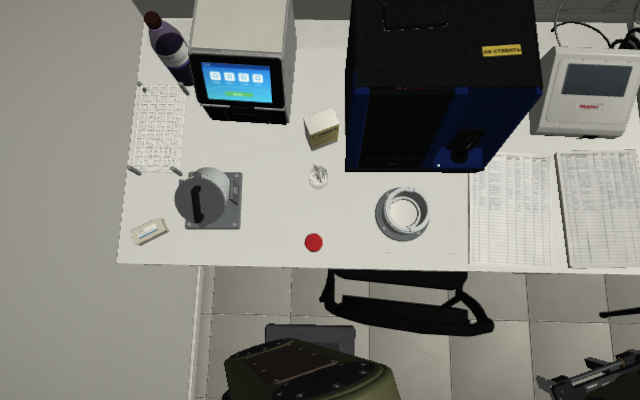

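View pics/scene0.png

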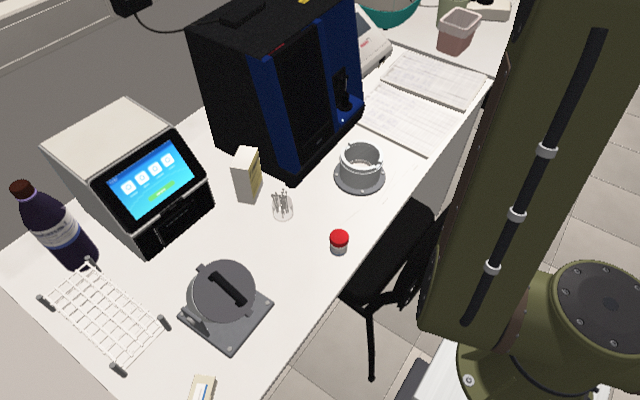

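The top view shows the lidded chamber at about (203,200) with its black bar from (193,187) to (198,220). The pot is at (405,212), the swab jar at (318,176) and the red-capped jar at (314,242). A tall blue cabinet stands behind the pot, near (440,90). The scene view shows the same objects, with the lid at (222,290) and the pot at (361,165).

```bash
python3 - <<'E'
from h import *
def circ(xy):
    A=np.c_[2*xy,np.ones(len(xy))]; s=np.linalg.lstsq(A,(xy**2).sum(1),rcond=None)[0]
    return s[:2],np.sqrt(s[2]+s[0]**2+s[1]**2)
box={"top":dict(lid=(170,160,245,235),pot=(370,180,440,250),sw=(300,155,335,195),jar=(300,228,328,258)),
"scene":dict(lid=(170,250,275,360),pot=(325,135,395,200),sw=(262,182,300,226),jar=(322,222,356,262))}
for n in box:
    z=np.load(n+"0.npz"); 
    g={k:(z["P"][b[1]:b[3],b[0]:b[2]].reshape(-1,3),z["im"][b[1]:b[3],b[0]:b[2]].reshape(-1,3).astype(int),z["d"][b[1]:b[3],b[0]:b[2]].ravel()) for k,b in box[n].items()}
    g={k:(P[d>0],C[d>0]) for k,(P,C,d) in g.items()}
    # handle: black and elevated
    P,C=g["lid"]; m=(C.max(1)<50)&(P[:,2]>.12); H=P[m]; 
    L=P[(C.max(1)>70)&(P[:,2]>.09)]
    # plane ransac
    rng=np.random.default_rng(0);best=None
    for _ in range(500):
        a=L[rng.choice(len(L),3,False)]; nn=np.cross(a[1]-a[0],a[2]-a[0]); 
        if np.linalg.norm(nn)<1e-6: continue
        nn/=np.linalg.norm(nn); nn*=np.sign(nn[2]); k=abs((L-a[0])@nn)<.002
        if best is None or k.sum()>best.sum(): best=k
    Q=L[best]; c0=Q.mean(0); nn=np.linalg.svd(Q-c0)[2][2]; nn*=np.sign(nn[2])
    print(n,"lid normal",nn,"tilt",np.degrees(np.arccos(nn[2])),"azim",np.degrees(np.arctan2(nn[1],nn[0])),"n",len(Q))
    ux=np.array([0,0,1])-nn[2]*nn; ux/=np.linalg.norm(ux); uy=np.cross(nn,ux)
    q=np.c_[(Q-c0)@ux,(Q-c0)@uy].astype(np.float32)
    cc,r=cv2.minEnclosingCircle(q); ctr=c0+cc[0]*ux+cc[1]*uy
    print(" plate top ctr(minenc)",ctr,r,"origin",ctr-.006*nn)
    h=(H-c0)@nn; k=h>.026; hh=np.c_[(H-c0)@ux,(H-c0)@uy][k]-cc
    print(" handle height",np.percentile(h,[5,50,95]),"rect rel ctr",cv2.minAreaRect(hh.astype(np.float32)),"med",np.median(hh,0),k.sum())
    P,C=g["pot"]; m=abs(P[:,2]-.085)<.004; rp=P[m][:,:2]; cc,r=cv2.minEnclosingCircle(rp.astype(np.float32)); print(" pot rim minenc",cc,r,m.sum(),np.median(P[m][:,2]))
    cf,rf=circ(rp); print("  algebraic",cf,rf)
    rel=rp-cf; rad=np.hypot(*rel.T); k=(rad>.043)&(rad<.057); a=np.degrees(np.arctan2(*rel[k].T[::-1]))%360
    hi=np.histogram(a,np.arange(0,361,6))[0]; print("  hist",hi)
    P,C=g["jar"]; m=(C[:,0]>120)&(C[:,1]<60)&(P[:,2]>.05); print(" jar",np.median(P[m],0),cv2.minEnclosingCircle(P[m][:,:2].astype(np.float32)))
    P,C=g["sw"]; m=P[:,2]>.03; print(" sw",P[m].min(0),P[m].max(0),np.median(P[m],0))
z=np.load("top0.npz"); P=z["P"]; 
# cabinet: points z>.1 near the pot
for nm,y0,y1 in(("behind pot",-.5,-.0),("mid",0,.1),("behind chamber",.1,.5)):
    m=(P[...,2]>.1)&(P[...,0]>.48)&(P[...,1]>y0)&(P[...,1]<y1); Q=P[m]; print(nm,Q.min(0),np.percentile(Q[:,0],[1,5]),Q.max(0)) if len(Q) else 0
E
```

```text
top lid normal [-0.52746532 -0.00398722  0.8495672 ] tilt 31.835372770079704 azim -179.56689767072473 n 1188
 plate top ctr(minenc) [0.51999723 0.22978742 0.12819793] 0.06583089381456375 origin [0.52316202 0.22981134 0.12310053]
 handle height [0.00995924 0.03069091 0.0339917 ] rect rel ctr ((0.0006605423986911774, 0.0025067911483347416), (0.08005446940660477, 0.014859453774988651), 0.6799204349517822) med [0.00176714 0.0015821 ] 222
 pot rim minenc (0.5201758742332458, -0.2519422173500061) 0.05454261600971222 443 0.08445212328246354
  algebraic [ 0.51988563 -0.25202137] 0.04968523397109782
  hist [ 4  8 10  8  8  7  7  7  8  7  7  8  7  9  8  9  8  8  9  9  7  7 10  8
  9  9  9  0  0  0  3 11  8  8  8  9  8  8  8  9  8  9  9  9  9  8  7  8
 10 10  9  8  9  9  9  8  9  0  0  0]
 jar [ 0.43831183 -0.02804797  0.05633842] ((0.4384766221046448, -0.028141940012574196), 0.020550673827528954)
 sw [ 0.58244093 -0.06108201  0.03003646] [ 0.63340032 -0.01073546  0.07900895] [ 0.60726915 -0.03620702  0.04859982]
scene lid normal [-0.53005149 -0.00706306  0.84793604] tilt 32.012113594581855 azi
[... 506 characters left out ...]
83539213986
  hist [0 0 0 0 0 0 0 0 0 1 1 3 2 4 5 6 7 6 8 4 4 4 2 0 1 1 0 0 0 0 0 0 0 0 0 0 0
 3 2 4 7 6 6 7 6 2 5 4 2 1 2 0 0 0 0 0 0 0 0 0]
 jar [ 0.43855064 -0.02360193  0.05558739] ((0.43859729170799255, -0.02436337061226368), 0.020889198407530785)
 sw [ 0.58076813 -0.11835826  0.03002624] [ 0.65096831 -0.00587513  0.07716431] [ 0.60560333 -0.03087388  0.04554191]
behind pot [ 0.62346525 -0.44175295  0.10000162] [0.62984941 0.64234989] [ 9.00889496e-01 -2.36453989e-04  3.82799604e-01]
mid [0.7248037  0.00099488 0.10005335] [0.7514998  0.75730927] [0.99850069 0.09998699 0.23757973]
behind chamber [0.48000672 0.100013   0.10004267] [0.48506714 0.50385058] [1.05454376 0.48184955 0.46614691]
```

```bash
cat >> h.py <<'E'
def tool():
    o=bot.get_obs(); return np.array(o["eef_pos"]),R.from_euler('xyz',o["tool_rot"],degrees=True)
def row(p,Rt):
    e,r=tool(); np.set_printoptions(precision=4,suppress=True)
    print("row",r.inv().apply(np.array(p)-e),(r.inv()*Rt).as_rotvec(degrees=True))
def lidrot(az,tilt): # tool z against lid normal; az = direction of up-slope
    return R.from_euler('z',az,degrees=True)*R.from_euler('y',-tilt,degrees=True)*R.from_euler('x',180,degrees=True)
E
python3 - <<'E'
from h import *
e,r=tool(); c=bot.calibration("wrist"); print("cam in tool",r.inv().apply(c["eye"]-e),(r.inv()*R.from_matrix(att(c))).as_matrix(),c["fx"])
print(lidrot(0,32).as_matrix())
row([.45,-.252,.30],lidrot(-8.5,0))
E
```

```text
cam in tool [ 6.53761156e-02 -7.58912827e-06 -1.79997721e-01] [[ 9.03603034e-04 -9.73944384e-01 -2.26785187e-01]
 [ 9.99999591e-01  8.88425695e-04  1.68994497e-04]
 [ 3.68905465e-05 -2.26785247e-01  9.73944788e-01]] 294.94224561128885
[[ 8.48048096e-01 -6.48963931e-17  5.29919264e-01]
 [ 6.16297582e-33 -1.00000000e+00 -1.22464680e-16]
 [ 5.29919264e-01  1.03855939e-16 -8.48048096e-01]]
row [ 0.3368 -0.1592 -0.0949] [-0.0585  0.0118 28.4876]
```
Camera at +x 65mm, looking slightly back to TCP. So with TCP at x 0.45, camera at x .515, height 0.48. Good. dist 0.39 rows: 7+settle. Height bigger than reachable? ok.

Units first: shifts go in units of 20 mm and turns go in units of 2 degrees. So 0.337 m is 16.85, 0.295 m is 14.75, 28.5 degrees is 14.25.

{"api": "move_tool", "payload": {"ticks": [[[2.5, -1, -2.5], [0, 0, 2.5]], [[5, -2.5, -4.75], [0, 0, 5]], [[7.5, -3.75, -4.75], [0, 0, 9]], [[10, -5, -4.75], [0, 0, 12]], [[12.5, -6, -4.75], [0, 0, 14.25]], [[14.75, -7, -4.75], [0, 0, 14.25]], [[16.85, -7.95, -4.75], [0, 0, 14.25]], [[16.85, -7.95, -4.75], [0, 0, 14.25]], [[16.85, -7.95, -4.75], [0, 0, 14.25]]], "finger_gap": 0.06}}

```text
time: 1.23
eef_pos: [0.45, -0.2525, 0.3002]
tool_rot: [-180.0, 0.0, -8.5]
contact_force: [0.2, -0.6, -0.2]
gripper_width: 0.0602
grip_force: 0.0
```

```bash
python3 - <<'E'
from h import *
c,im,d=cam("wrist"); P=pts(c,d); np.savez("w1.npz",im=im,d=d,P=P); cv2.imwrite("pics/w1.png",im[...,::-1])
m=(abs(P[...,2]-.085)<.004)&(np.hypot(P[...,0]-.52,P[...,1]+.252)<.07)
rp=P[m][:,:2]; cc,r=cv2.minEnclosingCircle(rp.astype(np.float32)); print(cc,r,m.sum(),np.median(P[m][:,2]))
rel=rp-cc; rad=np.hypot(*rel.T); a=np.degrees(np.arctan2(*rel.T[::-1]))%360
k=(rad>.047)&(rad<.053); h=np.histogram(a[k],np.arange(0,361,2))[0]; print(h, np.arange(1,361,2)[h<h.mean()*.3])
E
```

```text
(0.5199384093284607, -0.25098130106925964) 0.054398003965616226 1583 0.0857104013293597
[0 0 6 6 7 5 8 6 8 7 6 7 7 6 5 6 7 7 7 7 6 7 7 6 7 7 7 7 6 8 6 7 6 6 7 7 6
 7 6 4 8 4 5 9 5 7 6 6 6 5 7 6 6 6 6 6 6 6 6 6 6 6 6 6 5 5 6 6 6 6 5 6 6 7
 6 7 5 5 7 5 6 1 0 0 0 0 0 0 0 0 0 0 6 6 5 6 6 6 6 6 6 6 7 5 6 7 7 7 4 6 7
 7 6 5 6 6 6 6 6 6 6 6 7 7 5 6 6 8 4 8 4 4 7 5 7 8 7 6 6 7 6 7 7 6 6 6 6 7
 7 7 6 7 7 7 7 7 7 8 7 6 7 8 7 6 7 7 7 8 6 7 7 0 0 0 0 0 0 0 0 0] [  1   3 163 165 167 169 171 173 175 177 179 181 183 343 345 347 349 351
 353 355 357 359]
```

View pics/w1.png

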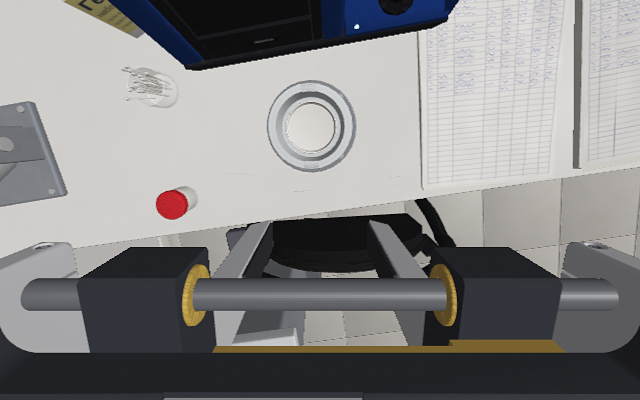

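The wrist view shows the pot at (311,126), the jar cap at (171,205), the swab jar at (150,88) and the cabinet front ending at about row 65. The rim measures 54 mm in radius and 85.7 mm high, centred at (0.520,-0.251). The notches are at 173° and 353°, so the pot's yaw is about -7°.

```bash
python3 - <<'E'
from h import *
row([.448,.233,.243],lidrot(.6,32))
E
```

```text
row [-0.074  -0.4802  0.0573] [ 2.5551 31.9531 -8.9146]
```

{"api": "move_tool", "payload": {"ticks": [[[-0.4, -3, 0], [0, 0, 0]], [[-0.85, -6, 0.5], [0.25, 3, -1]], [[-1.3, -9, 1], [0.5, 7, -2]], [[-1.75, -12, 1.5], [0.75, 11, -3]], [[-2.25, -15, 2], [1, 14, -4]], [[-2.75, -18, 2.5], [1.25, 16, -4.5]], [[-3.25, -21, 2.85], [1.275, 16, -4.45]], [[-3.7, -24, 2.85], [1.275, 16, -4.45]], [[-3.7, -24, 2.85], [1.275, 16, -4.45]], [[-3.7, -24, 2.85], [1.275, 16, -4.45]]]}}

```text
time: 2.52
eef_pos: [0.4484, 0.2324, 0.2433]
tool_rot: [180.0, -32.0, 0.6]
contact_force: [-0.7, -0.3, 1.1]
gripper_width: 0.0599
grip_force: 0.0
```

```bash
cat > lid.py <<'E'
from h import *
import sys
c,im,d=cam("wrist"); P=pts(c,d); np.savez("w2.npz",im=im,d=d,P=P); cv2.imwrite("pics/w2.png",im[...,::-1])
O=np.array([.522,.232,.124]); n=np.array([-.53,-.005,.848]); n/=np.linalg.norm(n)
m=(d>0)&(np.linalg.norm(P-O,axis=-1)<.075); Q=P[m]
for _ in range(4):
    h=(Q-O)@n; k=abs(h-(.006 if _ else np.median(h)))<(.006 if _<2 else .002)
    c0=Q[k].mean(0); n=np.linalg.svd(Q[k]-c0,full_matrices=False)[2][2]; n*=np.sign(n[2]); O=O+n*((c0-O)@n-.006)
ux=np.array([0,0,1])-n[2]*n; ux/=np.linalg.norm(ux); uy=np.cross(n,ux)
f=lambda X:np.c_[(X-O)@ux,(X-O)@uy].astype(np.float32)
cc,r=cv2.minEnclosingCircle(f(Q[k])); print("plate",cc,r,k.sum(),"n",n,"tilt",np.degrees(np.arccos(n[2])),"upslope az",np.degrees(np.arctan2(ux[1],ux[0])))
h=(Q-O)@n; t=abs(h-.038)<.003; rr=cv2.minAreaRect(f(Q[t])); print("bar",rr,t.sum(),np.median(h[t]))
print("origin(plate)",O+cc[0]*ux+cc[1]*uy,"origin(bar)",O+rr[0][0]*ux+rr[0][1]*uy)
E
python3 lid.py
```

```text
plate (0.000819829641841352, 0.002304323948919773) 0.06588762253522873 7584 n [-0.52933855 -0.00888855  0.84836413] tilt 31.96581399524606 upslope az 0.9620095163133252
bar ((0.001241341233253479, 0.0023986520245671272), (0.07814144343137741, 0.013905472122132778), 0.008596823550760746) 1079 0.03773740579156227
origin(plate) [0.52275037 0.23431725 0.12428395] origin(bar) [0.52310633 0.23441757 0.12450711]
```

View pics/w2.png

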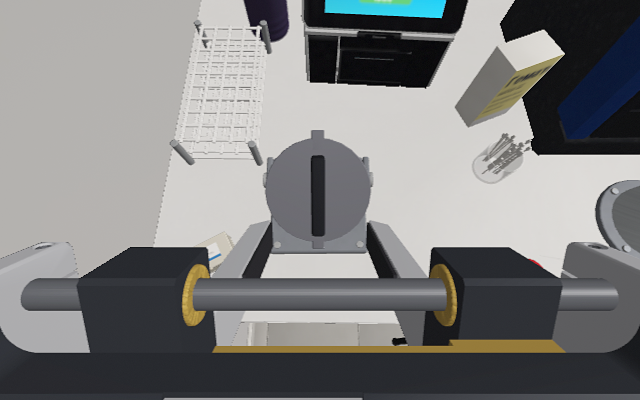

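The lid lies at (318,195) with its bar centred at (318,195), its long side running up and down the picture, and lugs at rows 133 and 245. The bar measures 78 x 14 mm at 38 mm above the origin, which agrees with the plate fit, so the lid's origin is (0.523,0.234,0.124).

```bash
python3 - <<'E'
from h import *
n=np.array([-.5293,-.0089,.8484]); row(np.array([.523,.2344,.1244])+.013*n,lidrot(.95,32))
E
```

```text
row [-0.     -0.0018  0.1274] [ 0.249  -0.0639 -0.3558]
```

{"api": "move_tool", "payload": {"ticks": [[[0, -0.09, 1.5], [0.1, 0, -0.15]], [[0, -0.09, 3], [0.1, 0, -0.15]], [[0, -0.09, 4.5], [0.1, 0, -0.15]], [[0, -0.09, 5.5], [0.1, 0, -0.15]], [[0, -0.09, 6], [0.1, 0, -0.15]], [[0, -0.09, 6.35], [0.1, 0, -0.15]], [[0, -0.09, 6.35], [0.1, 0, -0.15]], [[0, -0.09, 6.35], [0.1, 0, -0.15]]], "finger_gap": 0.06}}

```text
time: 3.58
eef_pos: [0.5157, 0.236, 0.1365]
tool_rot: [-180.0, -32.1, 1.0]
contact_force: [-0.2, -1.2, 0.3]
gripper_width: 0.0599
grip_force: 0.0
```

{"api": "move_tool", "payload": {"ticks": [[[0, 0, 0], [0, 0, 0]], [[0, 0, 0], [0, 0, 0]], [[0, 0, 0], [0, 0, 0]], [[0, 0, 0], [0, 0, 0]], [[0, 0, 0], [0, 0, 0]], [[0, 0, 0], [0, 0, 0]]], "finger_gap": 0, "grip_force": 50}}

```text
time: 4.32
eef_pos: [0.5156, 0.2357, 0.1358]
tool_rot: [180.0, -32.1, 1.0]
contact_force: [-1.0, -1.8, 1.3]
gripper_width: 0.0136
grip_force: 50.0
```

{"api": "move_tool", "payload": {"ticks": [[[0, 0, -0.25], [0, 0, 0]], [[0, 0, -0.5], [0, 0, 0]], [[0, 0, -0.8], [0, 0, 0]], [[0, 0, -1.25], [0, 0, 0]], [[0, 0, -2.25], [0, 0, 0]], [[0, 0, -3.5], [0, 0, 0]], [[0, 0, -5], [0, 0, 0]], [[0, 0, -6.5], [0, 0, 0]], [[0, 0, -6.5], [0, 0, 0]]]}}

```text
time: 5.45
eef_pos: [0.4465, 0.2353, 0.2481]
tool_rot: [-179.8, -32.3, 1.0]
contact_force: [-0.3, -0.3, -2.7]
gripper_width: 0.0134
grip_force: 50.0
```

```bash
python3 - <<'E'
from h import *
row([.43,.0,.30],lidrot(-3,0)); row([.52,-.251,.25],lidrot(-7,0))
c,im,d=cam("wrist"); P=pts(c,d); e,r=tool(); np.savez("w3.npz",im=im,d=d,P=P); cv2.imwrite("pics/w3.png",im[...,::-1])
T=(P-e)@r.as_matrix()
m=(d>0)&(abs(T[...,0])<.08)&(abs(T[...,1])<.07)&(abs(T[...,2]-.007)<.012); Q=T[m]
for _ in range(3):
    c0=np.median(Q,0); n=np.linalg.svd(Q-Q.mean(0),full_matrices=False)[2][2]; h=(Q-c0)@n; Q=Q[abs(h)<.002]
print("plate ctr in tool",cv2.minEnclosingCircle(Q[:,:2].astype(np.float32)),"z",c0[2],"n",n,len(Q))
b=(d>0)&(im.max(2)<55)&(abs(T[...,0])<.05)&(abs(T[...,1])<.012)&(T[...,2]<-.02)&(T[...,2]>-.035)
print("bar",cv2.minAreaRect(T[b][:,:2].astype(np.float32)),np.median(T[b],0),b.sum())
E
```

```text
row [ 0.0104  0.2348 -0.0554] [ -1.2613 -32.2446   3.8964]
row [0.0563 0.4875 0.032 ] [ -2.3873 -32.2002   7.79  ]
plate ctr in tool ((0.0005014884518459439, -0.00044159431126900017), 0.06627234816551208) z 0.006147772542965408 n [ 0.0013  0.0026 -1.    ] 12184
bar ((0.011764667928218842, -0.00042976904660463333), (0.01574932597577572, 0.058282312005758286), 87.50813293457031) [ 0.0127 -0.0004 -0.0256] 2470
```

View pics/w3.png

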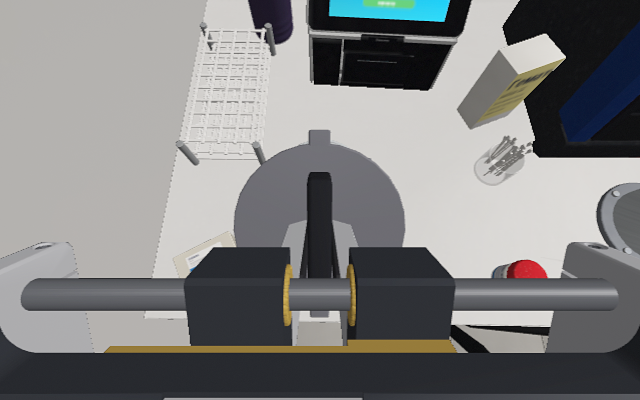

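The lid is held squarely: the plate is centred at (319,215) and the bar at x=318 lies between the fingers. Next I check the clearance to the cabinet behind the pot.

```bash
python3 - <<'E'
from h import *
for f in("top0","w1","scene0"):
    P=np.load(f+".npz")["P"]; d=np.load(f+".npz")["d"]
    m=(d>0)&(P[...,0]>.56)&(P[...,0]<.9)&(abs(P[...,1]+.25)<.12)&(P[...,2]>.12)&(P[...,2]<.5); Q=P[m]
    if len(Q): i=Q[:,0].argmin(); print(f,len(Q),Q[i],np.percentile(Q[:,0],[0.5,2,10]))
    for y in(-.35,-.3,-.25,-.2,-.15):
        k=abs(Q[:,1]-y)<.02; print(y,Q[k][:,0].min() if k.any() else None, end="; ")
    print()
E
```

```text
top0 19290 [ 0.62770095 -0.13451692  0.12437648] [0.63269382 0.63727064 0.65389395]
-0.35 0.6398979934445246; -0.3 0.6309256094303989; -0.25 0.6301590104639956; -0.2 0.6291464203857362; -0.15 0.6277009512142667; 
w1 5500 [ 0.62810343 -0.13906118  0.12036495] [0.62907035 0.62973643 0.63201792]
-0.35 None; -0.3 0.631017043837392; -0.25 0.6299480262852226; -0.2 0.6287450794700981; -0.15 0.6281034263062079; 
scene0 10426 [ 0.62739238 -0.1404047   0.12025588] [0.63090262 0.63464444 0.64474491]
-0.35 0.6388554880161729; -0.3 0.6291615567410208; -0.25 0.6288642868501957; -0.2 0.6277182904877782; -0.15 0.6273923794441777;
```

```bash
python3 - <<'E'
from h import *
row([.5195,-.2505,.19],lidrot(-7,0))
E
```

```text
row [0.0246 0.4867 0.0816] [ -2.3063 -32.0902   7.7894]
```

Scaled: 0.4867 m is 24.335, 0.47 m is 23.5, -32.1 degrees is -16.05.

{"api": "move_tool", "payload": {"ticks": [[[0.05, 1, 0.1], [-0.05, -0.5, 0.15]], [[0.15, 3, 0.4], [-0.15, -2, 0.5]], [[0.3, 5.5, 0.9], [-0.25, -4, 1]], [[0.45, 8.25, 1.4], [-0.4, -6, 1.5]], [[0.6, 11, 1.85], [-0.55, -8, 2]], [[0.75, 13.75, 2.3], [-0.65, -10, 2.5]], [[0.85, 16.5, 2.75], [-0.8, -12, 3]], [[1, 19.25, 3.25], [-0.95, -14, 3.5]], [[1.1, 21.75, 3.65], [-1.05, -15, 3.75]], [[1.2, 23.5, 3.95], [-1.15, -16, 3.9]], [[1.23, 24.335, 4.08], [-1.15, -16.05, 3.9]], [[1.23, 24.335, 4.08], [-1.15, -16.05, 3.9]]]}}

```text
time: 7.0
eef_pos: [0.5189, -0.2511, 0.1886]
tool_rot: [180.0, 0.1, -7.1]
contact_force: [-1.1, 0.9, -2.3]
gripper_width: 0.0137
grip_force: 50.0
```

{"api": "move_tool", "payload": {"ticks": [[[0, 0, 0], [0, 0, 0]], [[0, 0, 0], [0, 0, 0]]]}}

```text
time: 7.25
eef_pos: [0.5193, -0.2499, 0.1903]
tool_rot: [179.9, 0.0, -7.0]
contact_force: [-1.1, 0.4, -2.3]
gripper_width: 0.0132
grip_force: 50.0
```

```bash
python3 - <<'E'
from h import *
row([.5195,-.2505,.115],lidrot(-7,0))
c,im,d=cam("wrist"); P=pts(c,d); e,r=tool()
T=(P-e)@r.as_matrix()
m=(d>0)&(abs(T[...,0])<.08)&(abs(T[...,1])<.07)&(abs(T[...,2]-.007)<.012); Q=T[m]
for _ in range(3):
    c0=np.median(Q,0); n=np.linalg.svd(Q-Q.mean(0),full_matrices=False)[2][2]; Q=Q[abs((Q-c0)@n)<.002]
print("plate in tool",cv2.minEnclosingCircle(Q[:,:2].astype(np.float32)),c0[2],n)
for s in("scene","top"):
    c,im,d=cam(s); cv2.imwrite(f"pics/{s}1.png",im[...,::-1]); P=pts(c,d)
    k=(d>0)&(np.hypot(P[...,0]-.52,P[...,1]+.251)<.062)&(abs(P[...,2]-.184)<.006)
    print(s,k.sum(),cv2.minEnclosingCircle(P[k][:,:2].astype(np.float32)) if k.sum() else 0)
E
```

```text
row [0.0004 0.0005 0.0753] [0.0696 0.033  0.0214]
plate in tool ((-0.0001726379559841007, -0.00023745090584270656), 0.06574539095163345) 0.0073742503247903515 [ 0.0025  0.0008 -1.    ]
scene 944 ((0.5199381113052368, -0.24904809892177582), 0.06157396361231804)
top 9 ((0.5164595246315002, -0.1973547339439392), 0.0055365958251059055)
```

View pics/scene1.png

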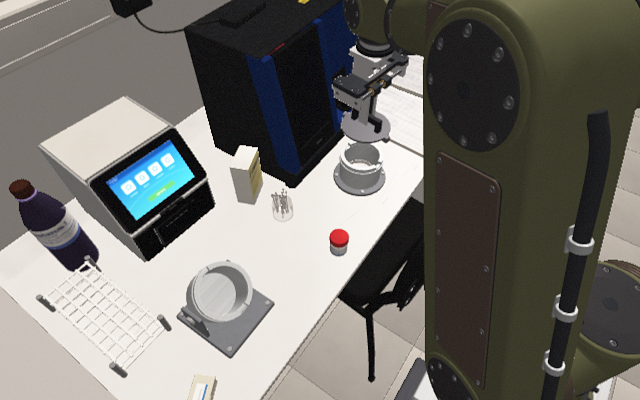

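The lid hangs upright over the pot, at (365,128) above (361,160), and both jars are where they were. Lower it gently, reading the force.

Scaled: 0.073 m is 3.65, 0.065 m is 3.25.

{"api": "move_tool", "payload": {"ticks": [[[0, 0, 1], [0, 0, 0]], [[0, 0, 2.25], [0, 0, 0]], [[0, 0, 3.25], [0, 0, 0]], [[0, 0, 3.65], [0, 0, 0]], [[0, 0, 3.65], [0, 0, 0]], [[0, 0, 3.65], [0, 0, 0]]]}}

```text
time: 8.15
eef_pos: [0.5194, -0.251, 0.1178]
tool_rot: [179.9, 0.0, -7.0]
contact_force: [0.7, -0.7, -1.2]
gripper_width: 0.0137
grip_force: 50.0
```

{"api": "move_tool", "payload": {"ticks": [[[0, 0, 0.1], [0, 0, 0]], [[0, 0, 0.2], [0, 0, 0]], [[0, 0, 0.3], [0, 0, 0]], [[0, 0, 0.4], [0, 0, 0]], [[0, 0, 0.4], [0, 0, 0]]]}}

```text
time: 8.78
eef_pos: [0.5189, -0.2508, 0.1087]
tool_rot: [179.9, 0.1, -7.0]
contact_force: [0.9, -0.4, -1.4]
gripper_width: 0.0136
grip_force: 50.0
```

Plug end is about 3 mm in, with no contact force. Carry on; home is expected at a TCP height of about 0.0975.

{"api": "move_tool", "payload": {"ticks": [[[0, 0, 0.1], [0, 0, 0]], [[0, 0, 0.2], [0, 0, 0]], [[0, 0, 0.25], [0, 0, 0]], [[0, 0, 0.25], [0, 0, 0]]]}}

```text
time: 9.28
eef_pos: [0.519, -0.2509, 0.1038]
tool_rot: [179.9, 0.1, -7.0]
contact_force: [-0.3, -0.7, -1.2]
gripper_width: 0.0138
grip_force: 50.0
```

{"api": "move_tool", "payload": {"ticks": [[[0, 0, 0.1], [0, 0, 0]], [[0, 0, 0.2], [0, 0, 0]], [[0, 0, 0.25], [0, 0, 0]], [[0, 0, 0.25], [0, 0, 0]]]}}

```text
time: 9.78
eef_pos: [0.5191, -0.2509, 0.0991]
tool_rot: [179.9, 0.1, -7.0]
contact_force: [-1.0, 1.4, 0.9]
gripper_width: 0.0136
grip_force: 50.0
```

Scaled: 0.002 m is 0.1, 0.001 m is 0.05.

{"api": "move_tool", "payload": {"ticks": [[[0, 0, 0.05], [0, 0, 0]], [[0, 0, 0.1], [0, 0, 0]], [[0, 0, 0.1], [0, 0, 0]]]}}

```text
time: 10.15
eef_pos: [0.5192, -0.2509, 0.099]
tool_rot: [179.9, 0.0, -7.0]
contact_force: [-10.8, 5.2, 22.4]
gripper_width: 0.0137
grip_force: 50.0
```

{"api": "move_tool", "payload": {"ticks": [[[0, 0, 0.05], [0, 0, 0]], [[0, 0, 0.05], [0, 0, 0]]]}}

```text
time: 10.4
eef_pos: [0.5192, -0.2509, 0.099]
tool_rot: [179.9, -0.0, -7.0]
contact_force: [-15.3, 7.3, 31.1]
gripper_width: 0.0137
grip_force: 50.0
```

Scaled: -0.001 m is -0.05, -0.0005 m is -0.025.

{"api": "move_tool", "payload": {"ticks": [[[-0.025, -0.015, -0.05], [0, 0, 0]], [[-0.05, -0.025, -0.05], [0, 0, 0]], [[-0.05, -0.025, -0.05], [0, 0, 0]]]}}

```text
time: 10.78
eef_pos: [0.5192, -0.2509, 0.0991]
tool_rot: [179.8, -0.1, -7.0]
contact_force: [-1.1, 0.6, 15.9]
gripper_width: 0.0132
grip_force: 50.0
```

{"api": "move_tool", "payload": {"ticks": [[[0, 0, 0.05], [0, 0, 0]], [[0, 0, 0.05], [0, 0, 0]]]}}

```text
time: 11.02
eef_pos: [0.5192, -0.251, 0.099]
tool_rot: [179.8, -0.2, -7.0]
contact_force: [-6.9, 3.0, 26.4]
gripper_width: 0.0135
grip_force: 50.0
```

```bash
cat > chk.py <<'E'
from h import *
for s in("wrist","scene","top"):
    c,im,d=cam(s); P=pts(c,d); cv2.imwrite(f"pics/chk_{s}.png",im[...,::-1])
    k=(d>0)&(np.hypot(P[...,0]-.5195,P[...,1]+.251)<.057)&(P[...,2]>.08)&(P[...,2]<.104)
    if k.sum()<50: print(s,k.sum()); continue
    Q=P[k]; z=np.median(Q[:,2]); Q=Q[abs(Q[:,2]-z)<.004]; A=np.c_[Q[:,:2]-[.5195,-.251],np.ones(len(Q))]; f=np.linalg.lstsq(A,Q[:,2],rcond=None)[0]
    t=(d>0)&(abs(P[...,2])<.01)&(np.hypot(P[...,0]-.5195,P[...,1]+.251)<.16)&(np.hypot(P[...,0]-.5195,P[...,1]+.251)>.085)
    print(s,k.sum(),"plate z",f[2],"tilt deg x,y",np.degrees(f[:2]),"table z",np.median(P[t][:,2]), "ctr",cv2.minEnclosingCircle(Q[:,:2].astype(np.float32)))
E
python3 chk.py
python3 - <<'E'
import cv2
im=cv2.imread("pics/chk_scene.png")[60:220,260:460]; cv2.imwrite("pics/crop1.png",cv2.resize(im,None,fx=3.7,fy=3.7,interpolation=2))
E
```

```text
wrist 11722 plate z 0.09177909879738376 tilt deg x,y [-0.03012476 -0.02016379] table z 0.0007915766027992432 ctr ((0.5195870399475098, -0.25102266669273376), 0.0570051483809948)
scene 803 plate z 0.08937264237187538 tilt deg x,y [-0.01556621  0.20270832] table z -0.0015033115006558573 ctr ((0.5194220542907715, -0.25093749165534973), 0.056891437619924545)
top 1
```

View pics/crop1.png

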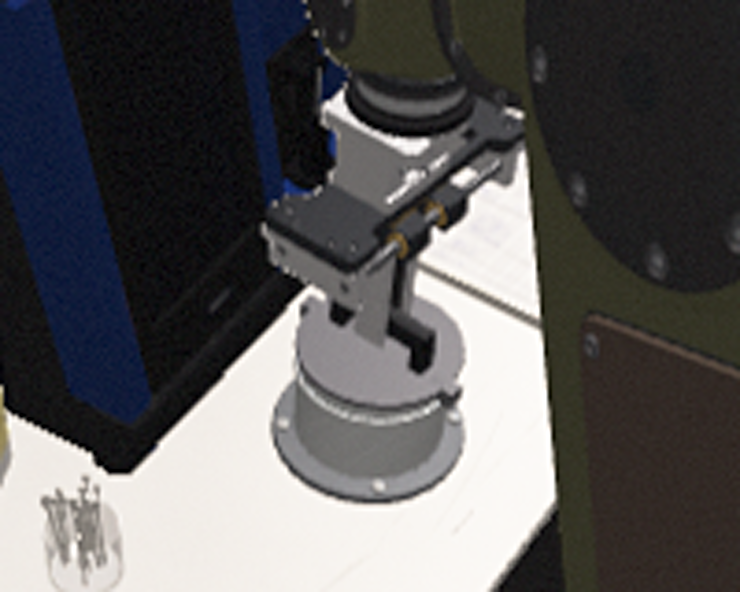

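Plate top is 91.0 mm above the desk in both cameras, level and centred, so the lid is fully home. The crop shows the plate flush on the rim, with a lug down at (450,395). Relax the push, open the gripper, and retreat.

Scaled: -0.002 m is -0.1, -0.001 m is -0.05.

{"api": "move_tool", "payload": {"ticks": [[[0, 0, -0.05], [0, 0, 0]], [[0, 0, -0.1], [0, 0, 0]], [[0, 0, -0.1], [0, 0, 0]]]}}

```text
time: 11.55
eef_pos: [0.519, -0.2508, 0.0991]
tool_rot: [179.9, -0.1, -7.0]
contact_force: [2.6, -1.7, 8.3]
gripper_width: 0.0136
grip_force: 50.0
```

{"api": "move_tool", "payload": {"ticks": [[[0, 0, 0], [0, 0, 0]], [[0, 0, 0], [0, 0, 0]], [[0, 0, 0], [0, 0, 0]], [[0, 0, 0], [0, 0, 0]], [[0, 0, 0], [0, 0, 0]]], "finger_gap": 0.06}}

```text
time: 12.18
eef_pos: [0.518, -0.2502, 0.0978]
tool_rot: [179.9, 0.1, -7.0]
contact_force: [-0.1, -0.2, 0.8]
gripper_width: 0.0585
grip_force: 0.0
```

{"api": "move_tool", "payload": {"ticks": [[[0, 0, -0.5], [0, 0, 0]], [[0, 0, -1.5], [0, 0, 0]], [[0, 0, -3], [0, 0, 0]], [[0, 0, -5], [0, 0, 0]], [[0, 0, -7], [0, 0, 0]], [[-2.5, 0, -8], [0, 0, 0]], [[-4.5, 0, -8], [0, 0, 0]], [[-4.5, 0, -8], [0, 0, 0]], [[-4.5, 0, -8], [0, 0, 0]]]}}

```text
time: 13.3
eef_pos: [0.4294, -0.2392, 0.2586]
tool_rot: [179.9, 0.0, -7.1]
contact_force: [0.1, -0.9, 0.4]
gripper_width: 0.0599
grip_force: 0.0
```

```bash
python3 chk.py
```

```text
wrist 7284 plate z 0.09173673996658412 tilt deg x,y [-0.05541324 -0.03281761] table z 0.0007761381806530299 ctr ((0.5195016860961914, -0.25103262066841125), 0.057064007967710495)
scene 883 plate z 0.08942251129094582 tilt deg x,y [-0.1078633   0.18507135] table z -0.0015366570159092152 ctr ((0.5194371938705444, -0.25086867809295654), 0.057029012590646744)
top 590 plate z 0.09054422864590887 tilt deg x,y [-0.29348146 -0.13081518] table z -0.0006283462855085631 ctr ((0.530643880367279, -0.24506814777851105), 0.055349674075841904)
```

View pics/chk_wrist.png

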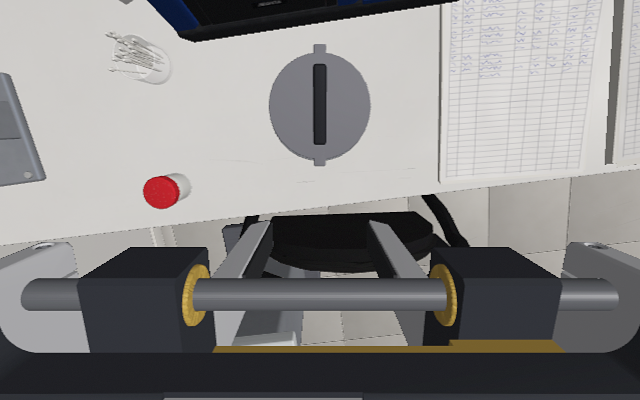

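The lid sits level on the pot at (320,106), 91 mm high and released. The swab jar (140,57) and the small jar (162,191) are still upright.

```bash
python3 -c "
from workcell import bot
print(bot.hand_in())"
```

```text
the job is handed in; nothing more can be done
None
```

The lid is fully home on the upright pot with its lugs in the notches and released, both jars are still standing undisturbed, and the job is handed in after about 13.5 s of the 38 s allowed.

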